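Start a leaning screw-in foot square in a butcher's block

TASK

The butcher's block lies upside down; three of its screw-in feet are home and the fourth is only set into its hole and leans. Take the red-handled driver, fit its socket on the square head of the leaning foot, push the foot upright so that the driver stands square and centred over the hole and fully down on the collar, and only then give it a good sixth of a turn clockwise. Use little force, then take the driver off, stand it upright on the worktop beside the block, and leave the small cup, garlic and coffee capsule alone.

Things in the scene. Friction and masses are not known exactly. Their poses are not given: they have to be found in the camera images.
- block: dark wooden butcher's block lying upside down and immovable on the worktop, 170 x 170 x 42 mm, any yaw. Origin: centre of its underside, z up. Steel feet at x, y = +-55 mm: three screwed home (tops 16 mm above the block), the one at (+55, +55) leaning. Each has a round collar 30 mm wide, 4 mm thick, then a square head 18 x 18 mm, 12 mm tall
- hole (a point): mouth of the leaning foot's hole, on the block's top face; axes as the block's. The foot pivots here; along it the collar's top is 32 mm and the head's top 44 mm away. It leans 7-13 deg to one side, so that its head's top is centred 5.5-10 mm off the hole's axis; which side is not measured (look or feel). About 3 N sideways at the head moves it; it stays where put
- foot (a joint): turn of the leaning foot about its own axis, rad: 0 at the start (square head then parallel to the block's sides), growing clockwise seen from above; 1.05 is a sixth of a turn. Takes about 0.15 N m; stays where left. While the foot leans the socket binds on its head; upright, the driver's mouth comes to rest on the collar, 32 mm above the hole
- driver: loose driver standing socket down, 97 mm tall, 0.2 kg. Origin: centre of its mouth (underside), z up to the handle. Square socket 32 mm outside; cavity 20 x 20 mm, sides along x and y, 18 mm deep, mouth bevelled to 22 mm: fits the head in any quarter turn with 1 mm room a side, 0.12 rad play. Red handle 50 to 94 mm up, flat sides 30 mm apart along y (grip here), 46 mm along x
- mug_3: small white cup with a handle, 64 x 93 x 51 mm, bystander; origin at the centre of its underside
- garlic_1: garlic bulb, about 50 mm across and tall, bystander; origin at the centre of its underside
- capsule_1: amber coffee capsule, 37 mm across, 28 mm tall, bystander; origin at the centre of its underside
There are look-alikes about, which are no part of the job. What is shaped like the driver but purple is not meant.

How it is judged (in metres and radians):
On the way, in this order (a step that is already met when the one before it is completed fails the run):
1. the driver sits fully down on the foot, upright and centred over the hole, before the foot has been turned (horizontal distance between driver and hole below 0.0035 m and z of driver in the frame of hole below 0.035 m and angle between driver's own z axis and vertical below 0.07 rad and value of joint foot below 0.25 rad), for 0.2 s.
2. the foot is turned a sixth of a turn clockwise with the driver still square on it (horizontal distance between driver and hole below 0.0035 m and z of driver in the frame of hole below 0.035 m and angle between driver's own z axis and vertical below 0.07 rad and value of joint foot above 0.95 rad), for 0.1 s.
At the end, for the whole second after the job is handed in: the foot stays turned by at least 0.9 rad, and the released driver stands at rest and upright (within 0.1 rad) on the worktop, its mouth within 6 mm of the worktop's height (value of joint foot above 0.9 rad and height (world z) of driver between -0.006 and 0.006 m and angle between driver's own z axis and vertical below 0.1 rad and linear speed of driver below 0.02 m/s); the robot touches nothing.
It fails at once if the foot is turned while the driver leans more than 0.1 rad or is more than 5.5 mm off the hole's axis (cross-threaded) (velocity of joint foot above 0.3 rad/s and value of joint foot above 0.25 rad and (angle between driver's own z axis and vertical above 0.1 rad or horizontal distance between driver and hole above 0.0055 m)).
It fails at once if the driver presses on the block or its feet with more than 35 N (contact force between driver and block above 35 N).
It fails at once if a bystander is moved more than 25 mm (distance of any of mug_3, garlic_1, capsule_1 from where it was at the start of the episode above 0.025 m).
It also fails if it takes over 72 s, if anything falls off the work surface, if the arm or the gripper's body presses on something with over 40 N, if the wrist force passes 120 N, or if a joint passes its speed limit or range.

ROBOT

A 7-joint arm with a two-finger parallel gripper is mounted at the origin on a cart in front of the work surface, level with it; the furniture and walls round the work are solid. World frame = base frame: x ahead of the robot, y to its left, z up, the work surface at z = 0. Lengths are in m, angles in degrees, forces in N, time in s.
With the tool pointing down it reaches from about 0.425 to 0.875 m from the base axis. Payload 4.7 kg.
Tool frame: the origin (TCP) lies between the finger pads; the fingertips stand 17 mm ahead of it and the grasp point (between the pads) lies 2 mm behind it; z points along the fingers, y is the line along which they close (so a half turn about z gives the same grasp; the last joint's range is limited). The gripper opens to 87 mm and grips with 3 to 60 N. Pads are 19 mm wide; open, the fingers measure 117 mm over their backs; the gripper's body (75 mm by 190 mm) begins 51 mm behind the grasp point.
Start: joints at [70.995, 18.392, -4.016, 83.108, 1.295, 78.541, -3.26], TCP at [0.22, -0.612, 0.24] pointing down, gripper open.
Joint ranges: [-163.93, 163.93], [-17.29, 119.83], [-79.2, 71.16], [3.27, 140.29], [-89.18, 269.18], [5.43, 117.66], [-154.24, 154.24]. Speed limits (degrees/s): [147.25, 147.25, 180, 180, 180, 180, 180].

INTERFACE

Orientations are given as [roll, pitch, yaw] about the fixed x, y, z axes, in that order (R = Rz(yaw) Ry(pitch) Rx(roll)).
In Python, from cell import env, cams gives the robot as it stands.
- The arm moves only by the shell command python3 -m pendant 'ROWS' [FORCE]. ROWS is JSON, a list of rows, each an object of numbers: "tx", "ty", "tz": the shift along the tool's x, y, z each as a share of 0.05 m, from -1 to 1; "spin": the turn about the tool's z as a share of 4 degrees, from -1 to 1; "claw": the closure, from 0 (fully open) to 1 (shut). A call has 1 to 10 rows; each row shifts and turns the commanded pose from where the row before left it, along the tool's axes as they then stand; what a row does not reach is not made up. A row lasts 1/8 s, in which the tool goes at most 62.5 mm and 10.7 degrees, less where a joint would pass 70% of its speed; a pose out of reach is approached as far as the arm can. A call with a number of a shift or a turn outside -1 to 1 is refused whole. A call with a gripper value outside its range is refused whole. The fingers move at their own pace and stop on an object; FORCE is the grip in N (left out, the last holds). Time passes only in rows, so rows that do not move let the fingers close. It gives the time, the measured TCP pose, the force, the opening and the grip force at its end, in the units of the state.
- env.get_obs(): the state, without advancing time (a new reading comes with each control period).
- cams.read_camera(name): name is "side" or "top" or "wrist"; returns the picture (420x560x3 uint8, red, green, blue); there is no depth.
- cams.camera_info(name): a dict with "fx", "fy", "cx", "cy" (pixels), "rvec" (rotation vector, rad) and "tvec" (3), from world to camera coordinates, as OpenCV has them. Camera axes: x right, y down, z forward; pixel columns grow to the right and rows downward; lengths in m; the calibration is good to about 2 mm. A picture is of the moment at which its call begins: read the wrist's pose just before it. camera_info takes no time and is no camera call; for the wrist camera it gives the pose at the moment of the call.
- env.sign_off(): hands the job in; it is judged then, once.
The state is a dict: "time_s": time; "qpos": joint angles; "joint_velocities": joint speeds; "effort": joint torques, N m; "tool_pos": TCP position; "tool_rot": TCP orientation; "force": force on the tool from outside, world axes, zero at the start; "wrist_torque": the same for the moment, N m; "grip_width": finger opening in m; "grasp_force": force on a finger pad.
Only numpy, scipy, OpenCV 4.12 (cv2) and the standard library are available. Lean on these libraries where they do the work, as an engineer would, in place of code of your own. Each camera call takes 0.05 s, during which the arm holds its last target. There are 200 camera calls.

## Working session

There is one attempt and no reset: what is moved stays moved. The work goes in short steps, Python scripts to look and compute and a shell command to move; the robot and the scene stay as the last step left them, time stands still between calls to the robot, and variables do not carry over. Pictures are saved under pics/ and viewed, at most 10 in all, crops included, and the job is handed in when it is done.

```bash
mkdir -p pics; ls; python3 - <<'E'
from cell import env,cams
import cv2
for n in("top","side"):
    cv2.imwrite(f"pics/{n}0.png",cams.read_camera(n)[:,:,::-1]); print(cams.camera_info(n))
print(env.get_obs())
E
```

```text
pics
{'fx': 395.4843726872953, 'fy': 395.4843726872953, 'cx': 288.71264777675196, 'cy': 210.71049007484274, 'rvec': array([ 2.22465366, -2.18197647,  0.06810031]), 'tvec': array([-0.19611781,  0.54300173,  0.97717249])}
{'fx': 452.5442449862951, 'fy': 452.5442449862951, 'cx': 277.030192238468, 'cy': 209.19829126033284, 'rvec': array([ 0.44023312, -2.71418676,  1.19921487]), 'tvec': array([0.4744031 , 0.27983791, 0.6666215 ])}
{'time_s': 0.1, 'qpos': array([70.99470286, 18.43290767, -4.01443452, 83.16825783,  1.29262855,
       78.54208525, -3.2604026 ]), 'joint_velocities': array([-0.05288499,  0.0344951 , -0.00241533, -0.14923853,  0.03547507,
       -0.05737616, -0.0918436 ]), 'effort': array([-1.89978864e-04, -4.92571449e+01, -4.06030426e-01, -3.13398886e+01,
       -6.43422687e-02,  3.95156094e-02,  6.35659649e-05]), 'tool_pos': array([ 0.22011526, -0.61108899,  0.23858927]), 'tool_rot': array([-1.79901847e+02,  3.60424632e-03,  1.98129857e+01]), 'force': array([ 0.2217703 , -0.21395916, -0.52186983]), 'wrist_torque': array([ 0.00637706, -0.05592929,  0.00061784]), 'grasp_force': 0.0, 'grip_width': 0.08705264676593363}
```

View pics/top0.png

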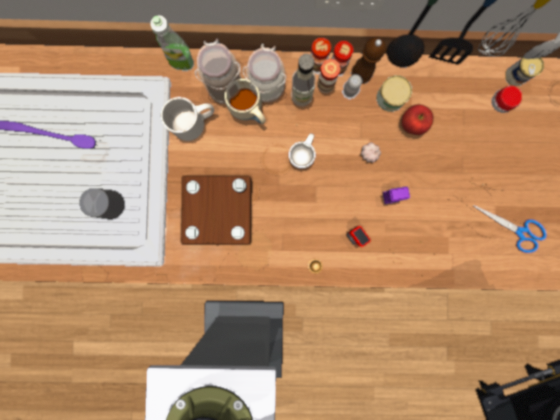

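View pics/side0.png

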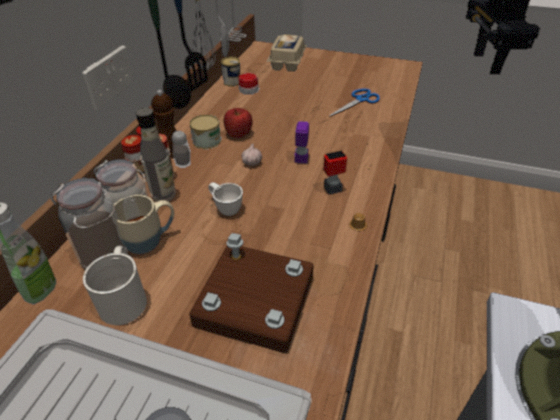

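The candidates for the driver are the red one at top (358,236) / side (335,165) and the purple one at top (397,195) / side (302,142). Red fits the description. The foot at top (239,185) / side (235,242) stands proud, so that is the leaning one. I'll confirm both in one enlarged crop.

```bash
python3 - <<'E'
import cv2,numpy as np
t=cv2.imread("pics/top0.png");s=cv2.imread("pics/side0.png")
def c(im,u,v,w,h,W,H): return cv2.resize(im[v:v+h,u:u+w],(W,H),interpolation=cv2.INTER_CUBIC)
# top-left: block x5 (80x60), top-right driver x8 (50x37.5), bottom: side block 133x100 x3, side driver 50 x 37
a=np.hstack([c(t,177,170,80,80,400,300*4//4) if 0 else c(t,177,170,80,60+20,400,400)[:300*1+100],c(t,338,212,50,50,400,400)])
cv2.imwrite("pics/crop_top.png",a)
b=np.hstack([c(s,190,225,130,130,520,520),c(s,310,140,40,56,280,392) if 0 else c(s,310,145,50,93,280,520)])
cv2.imwrite("pics/crop_side.png",b)
E
```

```text
(no output)
```

View pics/crop_top.png

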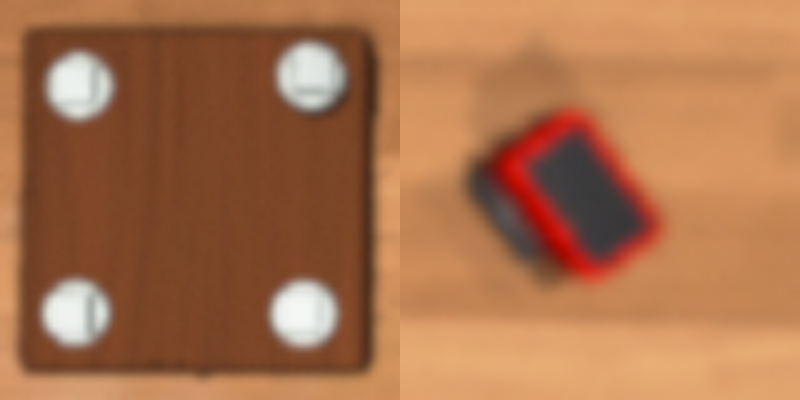

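View pics/crop_side.png

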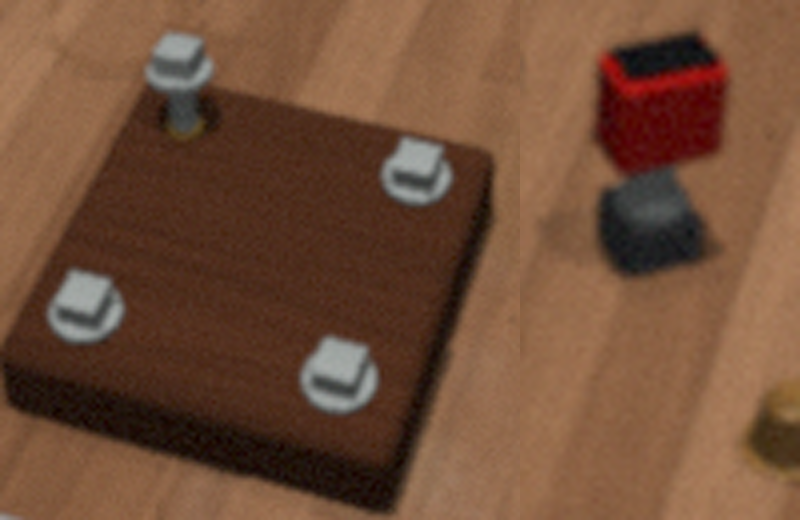

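The driver crop is the red handle with its dark socket, the long side of the handle running down-right in the top view. The leaning foot's head is centred near crop (317,72), with its collar visible in the side crop at (180,68).

```bash
cat >h.py <<'E'
from cell import env,cams
import cv2,numpy as np
def ray(info,uv):
    R=cv2.Rodrigues(np.array(info['rvec']))[0];t=np.array(info['tvec'])
    K=np.array([[info['fx'],0,info['cx']],[0,info['fy'],info['cy']],[0,0,1]])
    return -R.T@t, R.T@np.linalg.solve(K,[uv[0],uv[1],1])
def at(info,uv,z):
    c,d=ray(info,uv);return c+d*(z-c[2])/d[2]
def pix(info,P):
    K=np.array([[info['fx'],0,info['cx']],[0,info['fy'],info['cy']],[0,0,1]])
    return cv2.projectPoints(np.array(P,float).reshape(-1,3),np.array(info['rvec']),np.array(info['tvec']),K,None)[0].reshape(-1,2)
E
python3 - <<'E'
from h import *
np.set_printoptions(precision=4,suppress=True)
T=cams.camera_info("top");S=cams.camera_info("side")
tb=lambda x,y:(176.6+x/5,169.6+y/5); td=lambda x,y:(337.5+x/8,211.5+y/8); sb=lambda x,y:(189.6+x/4,224.6+y/4); sd=lambda x,y:(309.6+(x-520)/5.6,144.6+y/5.59)
print("blk top",*[at(T,tb(*p),.042) for p in[(24,30),(370,33),(370,370),(22,368)]])
print("blk side TR? TL",*[at(S,sb(*p),.042) for p in[(150,85),(492,152),(395,468),(8,365)]])
print("feet top",*[at(T,tb(*p),z) for p,z in[((75,84),.058),((317,72),.085),((70,312),.058),((300,313),.058)]])
print("feet side",*[at(S,sb(*p),z) for p,z in[((175,50),.085),((417,160),.058),((85,293),.058),((338,360),.058)]])
c=[at(T,td(*p),.094) for p in[(173,108),(262,222),(192,278),(98,165)]]
print("drv",*c,np.mean(c,0)); print("yaw long",[np.degrees(np.arctan2(*(b-a)[1::-1])) for a,b in((c[0],c[1]),(c[3],c[2]))])
print("drv side top",*[at(S,sd(*p),.095) for p in[(597,55),(695,35),(727,72),(622,92)]])
print("hole side",at(S,sb(183,128),.042))
E
```

```text
blk top [0.6259 0.0781 0.042 ] [ 0.628  -0.0904  0.042 ] [ 0.4637 -0.0943  0.042 ] [0.4616 0.0738 0.042 ]
blk side TR? TL [ 0.6256 -0.0786  0.042 ] [ 0.4629 -0.0885  0.042 ] [0.4558 0.0775 0.042 ] [0.6186 0.082  0.042 ]
feet top [0.5983 0.0488 0.058 ] [ 0.6034 -0.0699  0.085 ] [0.4892 0.0478 0.058 ] [ 0.4908 -0.0616  0.058 ]
feet side [ 0.604  -0.0656  0.085 ] [ 0.4896 -0.0603  0.058 ] [0.5974 0.05   0.058 ] [0.4888 0.0482 0.058 ]
drv [ 0.513  -0.3476  0.094 ] [ 0.4807 -0.3737  0.094 ] [ 0.4642 -0.3536  0.094 ] [ 0.4962 -0.3262  0.094 ] [ 0.4885 -0.3503  0.094 ]
yaw long [np.float64(-141.1462934416637), np.float64(-139.30478165289284)]
drv side top [ 0.5118 -0.3449  0.095 ] [ 0.4792 -0.3693  0.095 ] [ 0.4623 -0.3492  0.095 ] [ 0.497  -0.3246  0.095 ]
hole side [ 0.6006 -0.0586  0.042 ]
```

```bash
python3 -m pendant '[{"spin":-1,"claw":0},{"spin":-1},{"spin":-1},{"spin":-1},{"spin":-1}]' 40; python3 -m pendant '[{"tx":0.75,"ty":-0.06},{"tx":0.75,"ty":-0.06},{"tx":0.75,"ty":-0.06},{"tx":0.75,"ty":-0.06},{"tx":0.75,"ty":-0.06},{"tx":0.75,"ty":-0.06},{"tx":0.75,"ty":-0.06},{"tx":0.75,"ty":-0.06},{"tx":0.75,"ty":-0.06},{"tx":0.75,"ty":-0.06}]'; python3 -m pendant '[{"tz":0.3},{},{}]'
python3 - <<'E'
from h import *
o=env.get_obs();print(o['tool_pos'],o['tool_rot'],o['qpos'])
i=cams.camera_info("wrist");print(i)
im=cams.read_camera("wrist")[:,:,::-1].copy();
cv2.imwrite("pics/w1.png",im)
E
```

```text
[ 0.22011526 -0.61108899  0.23858927] [-1.79901847e+02  3.60424632e-03  1.98129857e+01] [70.99470286 18.43290767 -4.01443452 83.16825783  1.29262855 78.54208525
 -3.2604026 ]
{'fx': 356.3854725269304, 'fy': 356.3854725269304, 'cx': 272.34308349270236, 'cy': 207.42243399185165, 'rvec': array([-2.37316873,  1.66780835,  0.24144832]), 'tvec': array([-0.64910283, -0.03449918,  0.39055786])}invalid input at $[0]: expected keys tx, ty, tz, spin, claw
invalid input at $[0]: expected keys tx, ty, tz, spin, claw
invalid input at $[0]: expected keys tx, ty, tz, spin, claw
```

View pics/w1.png

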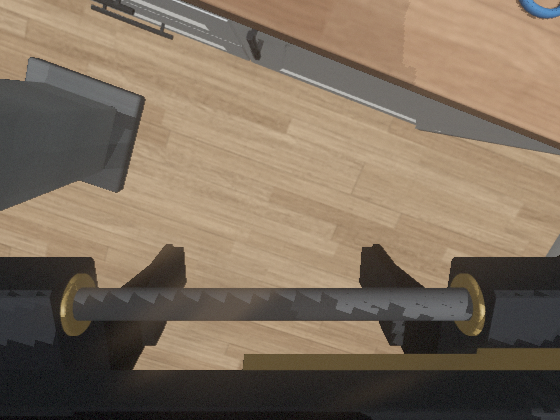

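The rows were refused because every row needs all five keys, so the arm has not moved and the picture shows only the floor beside the worktop. I'll retype the rows with all keys.

```bash
python3 -m pendant '[{"tx":0,"ty":0,"tz":0,"spin":-1,"claw":0},{"tx":0,"ty":0,"tz":0,"spin":-1,"claw":0},{"tx":0,"ty":0,"tz":0,"spin":-1,"claw":0},{"tx":0,"ty":0,"tz":0,"spin":-1,"claw":0},{"tx":0,"ty":0,"tz":0,"spin":-1,"claw":0}]' 40; python3 -m pendant '[{"tx":0.75,"ty":-0.06,"tz":0,"spin":0,"claw":0},{"tx":0.75,"ty":-0.06,"tz":0,"spin":0,"claw":0},{"tx":0.75,"ty":-0.06,"tz":0,"spin":0,"claw":0},{"tx":0.75,"ty":-0.06,"tz":0,"spin":0,"claw":0},{"tx":0.75,"ty":-0.06,"tz":0,"spin":0,"claw":0},{"tx":0.75,"ty":-0.06,"tz":0,"spin":0,"claw":0},{"tx":0.75,"ty":-0.06,"tz":0,"spin":0,"claw":0},{"tx":0.6,"ty":-0.06,"tz":0,"spin":0,"claw":0},{"tx":0,"ty":0,"tz":0,"spin":0,"claw":0},{"tx":0,"ty":0,"tz":0,"spin":0,"claw":0}]'
python3 - <<'E'
from h import *
o=env.get_obs();print(o['tool_pos'],o['tool_rot'],o['qpos'])
i=cams.camera_info("wrist");print(i)
R=cv2.Rodrigues(i['rvec'])[0];print(-R.T@i['tvec'],R[2])
print(pix(i,[[.488,-.3485,.094],[.488,-.3485,0]]))
cv2.imwrite("pics/w2.png",cams.read_camera("wrist")[:,:,::-1])
E
```

```text
time_s: 0.78
tool_pos: [0.2202, -0.6113, 0.2391]
tool_rot: [-180.0, -0.0, 39.9]
force: [0.2, -0.7, -0.3]
grip_width: 0.087
grasp_force: 0.0
time_s: 2.02
tool_pos: [0.4287, -0.4067, 0.2393]
tool_rot: [-180.0, 0.1, 39.8]
force: [-0.3, -0.2, -0.3]
grip_width: 0.0867
grasp_force: 0.0
[ 0.42866124 -0.40669496  0.2392906 ] [-1.79983860e+02  6.47312180e-02  3.97587228e+01] [ 55.05677578  12.02605614 -16.4149554   91.47456908   3.52593967
  77.02840066 -12.05210879]
{'fx': 356.3854725269304, 'fy': 356.3854725269304, 'cx': 272.34308349270236, 'cy': 207.42243399185165, 'rvec': array([-2.6061947 ,  1.22259455,  0.17686073]), 'tvec': array([-0.58635751,  0.03200658,  0.40987031])}
[ 0.48729393 -0.3579783   0.38370482] [-0.216931   -0.17894744 -0.95964512]
[[263.91649698  94.11150775]
 [266.08866322  96.29709096]]
```

View pics/w2.png

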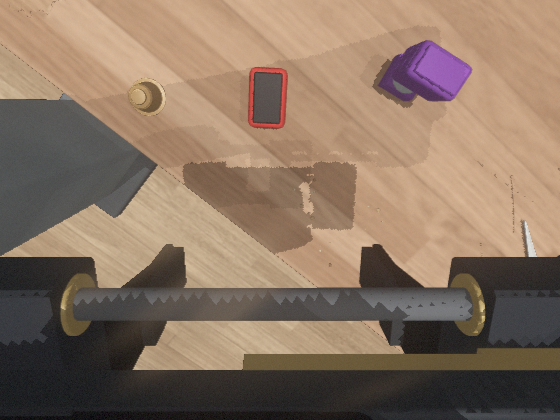

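The wrist view shows the red driver's handle centred at (268,98), its sides parallel to the picture, so the tool yaw fits. The capsule at (145,97) and the purple driver at (430,75) are clear of the fingers.

```bash
cat >>h.py <<'E'
def go(target):
    o=env.get_obs();p=np.array(o['tool_pos']);y=np.radians(o['tool_rot'][2]);d=np.array(target)-p
    print("p",p,"rot",o['tool_rot'],"rows-sum tx,ty,tz:",(d[0]*np.cos(y)+d[1]*np.sin(y))/.05,(d[0]*np.sin(y)-d[1]*np.cos(y))/.05,-d[2]/.05)
E
python3 - <<'E'
from h import *
i=cams.camera_info("wrist");P=at(i,(268,98),.095);print(P)
im=cams.read_camera("wrist");h=cv2.cvtColor(im,cv2.COLOR_RGB2HSV)
m=(((h[...,0]<6)|(h[...,0]>174))&(h[...,1]>150)).astype(np.uint8);m[:,:200]=0;m[150:]=0
print(cv2.minAreaRect(cv2.findNonZero(m)))
go([P[0],P[1],.07])
E
```

```text
[ 0.48751691 -0.3532828   0.095     ]
((266.8438415527344, 96.71644592285156), (37.34476852416992, 60.143951416015625), 2.12109637260437)
p [ 0.42823895 -0.40722915  0.23934686] rot [-1.79986262e+02  5.21307921e-02  3.96690468e+01] rows-sum tx,ty,tz: 1.6013129159964383 -0.07369395725337138 3.386937259064261
```

```bash
python3 -m pendant '[{"tx":0.55,"ty":-0.03,"tz":0,"spin":0.5,"claw":0},{"tx":0.55,"ty":-0.03,"tz":0,"spin":0,"claw":0},{"tx":0.53,"ty":-0.03,"tz":0,"spin":0,"claw":0},{"tx":0,"ty":0,"tz":0.6,"spin":0,"claw":0},{"tx":0,"ty":0,"tz":0.6,"spin":0,"claw":0},{"tx":0,"ty":0,"tz":0.6,"spin":0,"claw":0},{"tx":0,"ty":0,"tz":0,"spin":0,"claw":0}]' 40
python3 - <<'E'
from h import *
i=cams.camera_info("wrist")
im=cams.read_camera("wrist");h=cv2.cvtColor(im,cv2.COLOR_RGB2HSV)
m=(((h[...,0]<6)|(h[...,0]>174))&(h[...,1]>150)).astype(np.uint8);m[:,:200]=0;m[:,400:]=0
r=cv2.minAreaRect(cv2.findNonZero(m));print(r)
P=at(i,r[0],.094);print(P);go([.488,-.3515,.07])
E
```

```text
time_s: 3.0
tool_pos: [0.4881, -0.3518, 0.147]
tool_rot: [-179.7, 0.1, 37.7]
force: [0.1, 0.4, 1.2]
grip_width: 0.0867
grasp_force: 0.0
((273.5, 228.0), (82.0, 49.0), 90.0)
[ 0.49280871 -0.34847221  0.094     ]
p [ 0.4894283  -0.352314    0.14898354] rot [-1.79898890e+02  4.82491798e-02  3.77145147e+01] rows-sum tx,ty,tz: -0.012638805451985546 -0.030353137801826184 1.5796708582577645
```

```bash
python3 -m pendant '[{"tx":0.03,"ty":0,"tz":0.4,"spin":0,"claw":0},{"tx":0,"ty":0,"tz":0.4,"spin":0,"claw":0},{"tx":0,"ty":0,"tz":0.4,"spin":0,"claw":0},{"tx":0,"ty":0,"tz":0.35,"spin":0,"claw":0},{"tx":0,"ty":0,"tz":0,"spin":0,"claw":0},{"tx":0,"ty":0,"tz":0,"spin":0,"claw":1},{"tx":0,"ty":0,"tz":0,"spin":0,"claw":1},{"tx":0,"ty":0,"tz":0,"spin":0,"claw":1},{"tx":0,"ty":0,"tz":0,"spin":0,"claw":1},{"tx":0,"ty":0,"tz":0,"spin":0,"claw":1}]' 40;python3 -m pendant '[{"tx":0,"ty":0,"tz":0,"spin":0,"claw":1},{"tx":0,"ty":0,"tz":0,"spin":0,"claw":1},{"tx":0,"ty":0,"tz":0,"spin":0,"claw":1}]' 40
```

```text
time_s: 4.3
tool_pos: [0.4918, -0.3507, 0.0722]
tool_rot: [180.0, 0.0, 37.8]
force: [-0.8, 0.9, -1.3]
grip_width: 0.0449
grasp_force: 0.0
time_s: 4.68
tool_pos: [0.4917, -0.3505, 0.072]
tool_rot: [-180.0, 0.0, 37.8]
force: [-0.1, 0.7, 1.0]
grip_width: 0.0298
grasp_force: 40.0
```

```bash
python3 -m pendant '[{"tx":0,"ty":0,"tz":-0.3,"spin":0,"claw":1},{"tx":0,"ty":0,"tz":-0.5,"spin":0,"claw":1},{"tx":0,"ty":0,"tz":-0.6,"spin":0,"claw":1},{"tx":0,"ty":0,"tz":-0.6,"spin":-1,"claw":1},{"tx":0,"ty":0,"tz":-0.4,"spin":-1,"claw":1},{"tx":0,"ty":0,"tz":0,"spin":-1,"claw":1},{"tx":0,"ty":0,"tz":0,"spin":-1,"claw":1},{"tx":0,"ty":0,"tz":0,"spin":-1,"claw":1},{"tx":0,"ty":0,"tz":0,"spin":-1,"claw":1},{"tx":0,"ty":0,"tz":0,"spin":-1,"claw":1}]' 40
python3 -m pendant '[{"tx":0,"ty":0,"tz":0,"spin":-1,"claw":1},{"tx":0,"ty":0,"tz":0,"spin":-1,"claw":1},{"tx":0,"ty":0,"tz":0,"spin":-1,"claw":1},{"tx":0,"ty":0,"tz":0,"spin":-1,"claw":1},{"tx":0,"ty":0,"tz":0,"spin":-1,"claw":1},{"tx":0,"ty":0,"tz":0,"spin":-1,"claw":1},{"tx":0,"ty":0,"tz":0,"spin":-0.25,"claw":1}]'
python3 -m pendant '[{"tx":0.7,"ty":0.29,"tz":0,"spin":0,"claw":1},{"tx":0.7,"ty":0.29,"tz":0,"spin":0,"claw":1},{"tx":0.7,"ty":0.29,"tz":0,"spin":0,"claw":1},{"tx":0.7,"ty":0.29,"tz":0,"spin":0,"claw":1},{"tx":0.7,"ty":0.29,"tz":0,"spin":0,"claw":1},{"tx":0.7,"ty":0.29,"tz":0,"spin":0,"claw":1},{"tx":0.7,"ty":0.29,"tz":0,"spin":0,"claw":1},{"tx":0.7,"ty":0.28,"tz":0,"spin":0,"claw":1},{"tx":0,"ty":0,"tz":0,"spin":0,"claw":1},{"tx":0,"ty":0,"tz":0,"spin":0,"claw":1}]'
python3 - <<'E'
from h import *
o=env.get_obs();print(o['tool_pos'],o['tool_rot'],o['qpos'])
s=cams.read_camera("side")[:,:,::-1]; t=cams.read_camera("top")[:,:,::-1]; w=cams.read_camera("wrist")[:,:,::-1]
cv2.imwrite("pics/s3r.png",s)
a=np.hstack([cv2.resize(s[150:290,170:310],(560,560),interpolation=cv2.INTER_CUBIC),cv2.resize(w[0:420,170:350],(240,560))])
cv2.imwrite("pics/s3.png",a)
E
```

```text
time_s: 5.92
tool_pos: [0.4917, -0.3506, 0.1927]
tool_rot: [180.0, 0.0, 65.9]
force: [-0.4, -0.0, -1.9]
grip_width: 0.0298
grasp_force: 40.0
time_s: 6.8
tool_pos: [0.4917, -0.3507, 0.1926]
tool_rot: [180.0, 0.0, 90.8]
force: [0.6, 0.3, -2.6]
grip_width: 0.0298
grasp_force: 40.0
time_s: 8.05
tool_pos: [0.6031, -0.0698, 0.1921]
tool_rot: [-180.0, 0.1, 90.8]
force: [0.1, -1.1, -2.5]
grip_width: 0.0295
grasp_force: 40.0
[ 0.60312236 -0.06976393  0.19211645] [-1.79981280e+02  6.10597609e-02  9.07795561e+01] [ 32.71887158  17.98878798 -34.75275302  92.19171352  10.66233776
  73.16818045  -3.04546229]
```

View pics/s3.png

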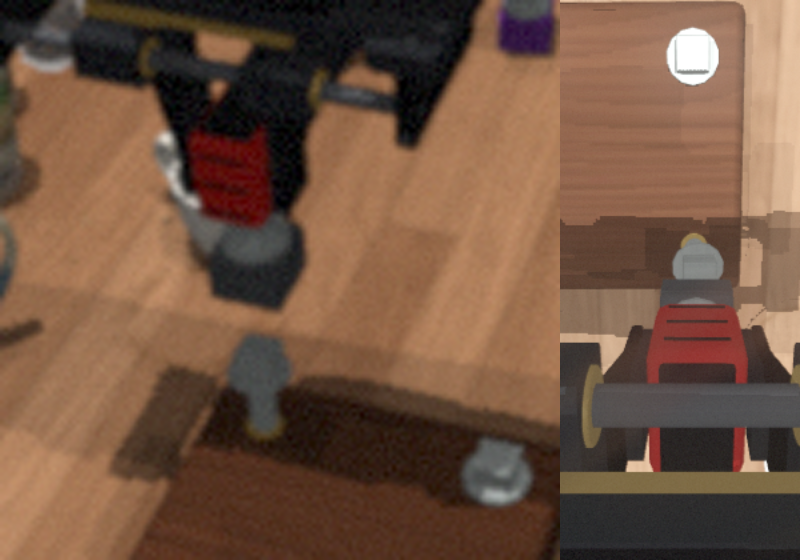

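The side view shows the driver hanging upright with its socket at (255,260), above the foot at (262,365). The wrist view shows, up the picture, the driver's socket at (698,293), the leaning head at (697,265), the brass hole rim at (693,240) and the home foot at (691,50).

```bash
python3 - <<'E'
from h import *
np.set_printoptions(precision=4,suppress=True)
i=cams.camera_info("wrist");S=cams.camera_info("side")
w=lambda x,y:(169.9+(x-560)*.75,y*.75-.1); s=lambda x,y:(169.6+x/4,149.6+y/4)
print("A wrist",at(i,w(691,50),.058)); print("hole wrist (far rim ~)",at(i,w(693,237),.042)); print("head wrist",at(i,w(697,264),.085))
print("drv handle@.2",at(i,w(697.5,310),.214),"socket edges",at(i,w(662,283),.155),at(i,w(735,283),.155))
print("hole side",at(S,s(264,428),.042),"socket bottom corners",*[at(S,s(*p),.120) for p in[(215,292),(280,307),(303,255)]])
print("head side",at(S,s(258,345),.085))
print("A expected pix",pix(i,[[.598,.0493,.058],[.599,-.0597,.042],[.6037,-.068,.085]]))
cam=-cv2.Rodrigues(i['rvec'])[0].T@i['tvec'];print("cam",cam)
wim=cams.read_camera("wrist")[:,:,::-1];cv2.imwrite("pics/w4.png",cv2.resize(wim[150:270,195:355],(800,600),interpolation=cv2.INTER_CUBIC))
E
```

```text
A wrist [0.5978 0.0508 0.058 ]
hole wrist (far rim ~) [ 0.5997 -0.0544  0.042 ]
head wrist [ 0.6023 -0.0606  0.085 ]
drv handle@.2 [ 0.6022 -0.0397  0.214 ] socket edges [ 0.5882 -0.0502  0.155 ] [ 0.6173 -0.0498  0.155 ]
hole side [ 0.6002 -0.0587  0.042 ] socket bottom corners [ 0.6181 -0.0617  0.12  ] [ 0.5879 -0.0619  0.12  ] [ 0.5907 -0.0954  0.12  ]
head side [ 0.6039 -0.0689  0.085 ]
A expected pix [[268.4165  39.6671]
 [268.8007 183.8683]
 [274.4778 207.6694]]
cam [0.6016 0.0056 0.3364]
```

View pics/w4.png

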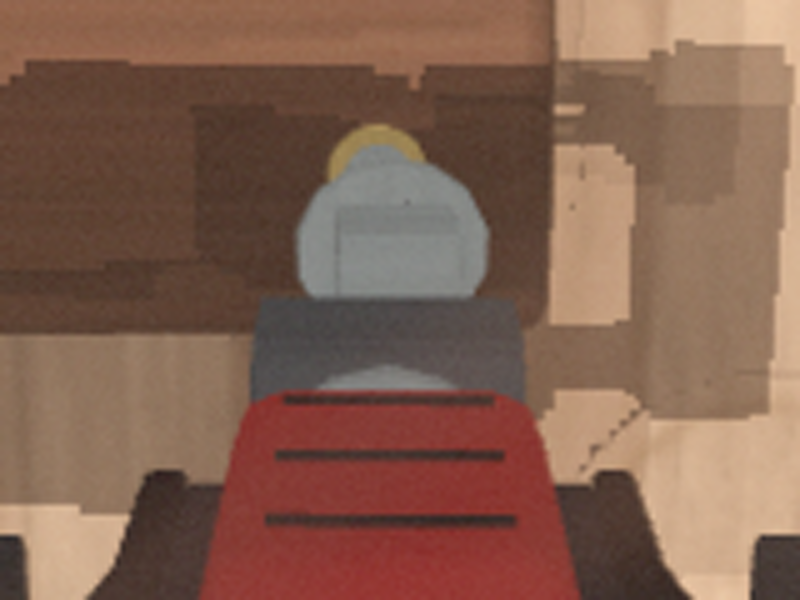

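```bash
python3 - <<'E'
from h import *
np.set_printoptions(precision=4,suppress=True)
i=cams.camera_info("wrist")
w=lambda x,y:(194.9+x/5,149.9+y/5)
o=env.get_obs();print(o['tool_pos'])
print("head",at(i,w(399.5,297),.085))
for z in(.118,.12,.122):print("mouth front edge",at(i,w(262,298),z),at(i,w(525,298),z))
print("handle bottom front",[at(i,w(x,396),.170) for x in(255,530)])
x,y,_=o['tool_pos']
P=[[x+a,y+16e-3,.120] for a in(-.016,.016)]+[[x+a,y+.023,.170] for a in(-.015,.015)]+[[x+a,y+.023,.214] for a in(-.015,.015)]
q=pix(i,P);print((q-[194.9,149.9])*5)
S=cams.camera_info("side")
P+= [[x-.016,y-.016,.12]]
print((pix(S,P)-[169.6,149.6])*4)
E
```

```text
[ 0.603  -0.0706  0.192 ]
head [ 0.604 -0.069  0.085]
mouth front edge [ 0.5861 -0.0596  0.118 ] [ 0.6197 -0.0592  0.118 ]
mouth front edge [ 0.5862 -0.059   0.12  ] [ 0.6196 -0.0586  0.12  ]
mouth front edge [ 0.5864 -0.0584  0.122 ] [ 0.6194 -0.058   0.122 ]
handle bottom front [array([ 0.589 , -0.0542,  0.17  ]), array([ 0.6163, -0.0538,  0.17  ])]
[[267.6748 265.2514]
 [521.4056 268.0564]
 [243.9663 333.2725]
 [549.8404 336.629 ]
 [197.6857 513.5908]
 [601.052  517.9294]]
[[275.6606 318.8151]
 [206.4817 302.489 ]
 [258.2828 241.7446]
 [190.1914 226.4018]
 [249.7754 157.6239]
 [178.926  142.5126]
 [303.5348 269.6846]]
```

```bash
python3 -m pendant '[{"tx":0.12,"ty":0.02,"tz":0,"spin":0,"claw":1},{"tx":0,"ty":0,"tz":0.2,"spin":0,"claw":1},{"tx":0,"ty":0,"tz":0.2,"spin":0,"claw":1},{"tx":0,"ty":0,"tz":0.16,"spin":0,"claw":1},{"tx":0,"ty":0,"tz":0,"spin":0,"claw":1},{"tx":0,"ty":0,"tz":0,"spin":0,"claw":1}]' 50
python3 - <<'E'
from h import *
i=cams.camera_info("wrist");o=env.get_obs();print(o['tool_pos'],o['force'],o['wrist_torque'],o['tool_rot'])
wim=cams.read_camera("wrist")[:,:,::-1];s=cams.read_camera("side")[:,:,::-1]
cv2.imwrite("pics/m5.png",np.hstack([cv2.resize(wim[130:250,230:320],(400,533),interpolation=cv2.INTER_CUBIC),cv2.resize(s[190:270,200:260],(400,533),interpolation=cv2.INTER_CUBIC)]))
E
```

```text
time_s: 9.0
tool_pos: [0.6044, -0.0631, 0.1642]
tool_rot: [180.0, 0.0, 90.8]
force: [-0.3, 0.2, -2.5]
grip_width: 0.0296
grasp_force: 50.0
[ 0.6043746  -0.06308727  0.16416113] [-0.33711119  0.1542434  -2.47457064] [-0.01007867 -0.07829641 -0.02855771] [1.79984089e+02 3.83835394e-03 9.08110897e+01]
```

View pics/m5.png

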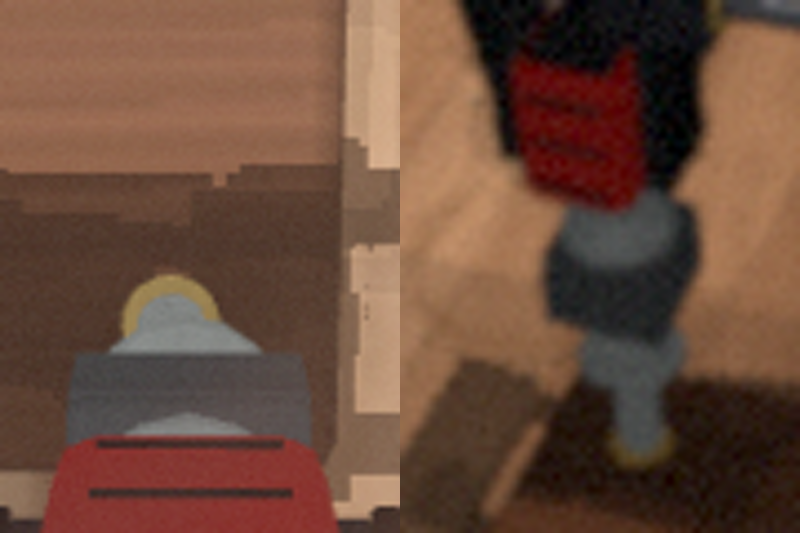

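The wrist view shows the mouth's front edge at y=353 (x 70–310), with the collar arc and shaft just ahead of it. The side view shows the socket right above the collar (633,360), with the head hidden behind the socket.

```bash
python3 - <<'E'
from h import *
np.set_printoptions(precision=4,suppress=True)
i=cams.camera_info("wrist");S=cams.camera_info("side")
w=lambda x,y:(229.9+x/4.444,129.9+y/4.444); s=lambda x,y:(199.6+(x-400)/6.667,189.6+y/6.667)
print("mouth edge wrist",at(i,w(70,353),.092),at(i,w(310,353),.092))
print("hole rim far",at(i,w(170,275),.042), "rim l/r",at(i,w(122,325),.042),at(i,w(219,325),.042))
print("side mouth",*[at(S,s(*p),.092) for p in[(550,315),(660,340),(692,275)]])
print("side collar c",at(S,s(633,362),.073),"hole",at(S,s(641,450),.042))
print("side rim l r",at(S,s(608,450),.042),at(S,s(675,447),.042))
E
```

```text
mouth edge wrist [ 0.5867 -0.0514  0.092 ] [ 0.621  -0.0509  0.092 ]
hole rim far [ 0.6005 -0.0519  0.042 ] rim l/r [ 0.5922 -0.0611  0.042 ] [ 0.6091 -0.0608  0.042 ]
side mouth [ 0.6198 -0.0539  0.092 ] [ 0.5888 -0.0544  0.092 ] [ 0.5898 -0.0793  0.092 ]
side collar c [ 0.6008 -0.0612  0.073 ] hole [ 0.5994 -0.0577  0.042 ]
side rim l r [ 0.608  -0.0549  0.042 ] [ 0.591  -0.0616  0.042 ]
```

```bash
python3 -m pendant '[{"tx":0,"ty":0,"tz":0.06,"spin":0,"claw":1},{"tx":0,"ty":0,"tz":0.06,"spin":0,"claw":1},{"tx":0,"ty":0,"tz":0,"spin":0,"claw":1}]'
python3 -m pendant '[{"tx":0,"ty":0,"tz":0.04,"spin":0,"claw":1},{"tx":0,"ty":0,"tz":0,"spin":0,"claw":1}]'
```

```text
time_s: 9.48
tool_pos: [0.6039, -0.0631, 0.1576]
tool_rot: [-180.0, 0.0, 90.8]
force: [0.3, 0.3, -2.7]
grip_width: 0.0299
grasp_force: 50.0
time_s: 9.72
tool_pos: [0.6041, -0.063, 0.1559]
tool_rot: [-180.0, 0.0, 90.8]
force: [-0.1, -0.4, -2.2]
grip_width: 0.0301
grasp_force: 50.0
```

```bash
python3 -m pendant '[{"tx":0,"ty":0,"tz":0.04,"spin":0,"claw":1},{"tx":0,"ty":0,"tz":0,"spin":0,"claw":1}]'
python3 -m pendant '[{"tx":0.05,"ty":-0.02,"tz":0,"spin":0,"claw":1},{"tx":0,"ty":0,"tz":0,"spin":0,"claw":1}]'
python3 -m pendant '[{"tx":0.05,"ty":-0.02,"tz":0,"spin":0,"claw":1},{"tx":0,"ty":0,"tz":0,"spin":0,"claw":1}]'
```

```text
time_s: 9.98
tool_pos: [0.6041, -0.063, 0.1538]
tool_rot: [-180.0, 0.0, 90.8]
force: [0.2, -0.3, -2.6]
grip_width: 0.0294
grasp_force: 50.0
time_s: 10.22
tool_pos: [0.6034, -0.0617, 0.1543]
tool_rot: [180.0, 0.1, 90.8]
force: [0.6, -2.9, -3.0]
grip_width: 0.0295
grasp_force: 50.0
time_s: 10.48
tool_pos: [0.6024, -0.0594, 0.1547]
tool_rot: [180.0, 0.1, 90.8]
force: [0.3, -4.6, 1.7]
grip_width: 0.0295
grasp_force: 50.0
```

```bash
python3 -m pendant '[{"tx":0.05,"ty":-0.02,"tz":0,"spin":0,"claw":1},{"tx":0,"ty":0,"tz":0,"spin":0,"claw":1}]'
python3 -m pendant '[{"tx":0.04,"ty":-0.02,"tz":0.02,"spin":0,"claw":1},{"tx":0,"ty":0,"tz":0,"spin":0,"claw":1}]'
python3 -m pendant '[{"tx":0,"ty":0,"tz":0.04,"spin":0,"claw":1},{"tx":0,"ty":0,"tz":0,"spin":0,"claw":1}]'
```

```text
time_s: 10.72
tool_pos: [0.6018, -0.0569, 0.1553]
tool_rot: [179.9, 0.1, 90.8]
force: [0.3, -5.7, 2.7]
grip_width: 0.0298
grasp_force: 50.0
time_s: 10.98
tool_pos: [0.6016, -0.0556, 0.1554]
tool_rot: [179.8, 0.2, 90.7]
force: [0.0, -5.6, 6.1]
grip_width: 0.0297
grasp_force: 50.0
time_s: 11.22
tool_pos: [0.6001, -0.0544, 0.1514]
tool_rot: [180.0, 0.1, 90.8]
force: [0.8, -4.3, -0.8]
grip_width: 0.0296
grasp_force: 50.0
```

```bash
python3 -m pendant '[{"tx":0,"ty":0,"tz":0.04,"spin":0,"claw":1},{"tx":0,"ty":0,"tz":0,"spin":0,"claw":1}]'
python3 -m pendant '[{"tx":0.0,"ty":0,"tz":0.04,"spin":0,"claw":1},{"tx":0,"ty":0,"tz":0,"spin":0,"claw":1}]'
```

```text
time_s: 11.48
tool_pos: [0.5999, -0.0539, 0.1487]
tool_rot: [-180.0, 0.0, 90.8]
force: [-0.2, -5.1, -0.2]
grip_width: 0.0296
grasp_force: 50.0
time_s: 11.72
tool_pos: [0.6, -0.0538, 0.1468]
tool_rot: [-180.0, 0.0, 90.8]
force: [-0.4, -4.9, -0.8]
grip_width: 0.0296
grasp_force: 50.0
```

```bash
python3 -m pendant '[{"tx":0,"ty":0,"tz":0.03,"spin":0,"claw":1},{"tx":0,"ty":0,"tz":0,"spin":0,"claw":1}]'
python3 -m pendant '[{"tx":0.0,"ty":0,"tz":0.03,"spin":0,"claw":1},{"tx":0,"ty":0,"tz":0,"spin":0,"claw":1}]'
```

```text
time_s: 11.98
tool_pos: [0.6002, -0.0538, 0.1462]
tool_rot: [180.0, 0.0, 90.8]
force: [-0.8, -4.8, 4.3]
grip_width: 0.0295
grasp_force: 50.0
time_s: 12.22
tool_pos: [0.6003, -0.0538, 0.146]
tool_rot: [180.0, 0.1, 90.8]
force: [-3.5, -4.8, 9.0]
grip_width: 0.0298
grasp_force: 50.0
```

```bash
python3 - <<'E'
from h import *
wim=cams.read_camera("wrist")[:,:,::-1];s=cams.read_camera("side")[:,:,::-1]
cv2.imwrite("pics/m6.png",np.hstack([cv2.resize(wim[150:250,230:310],(440,550),interpolation=cv2.INTER_CUBIC),cv2.resize(s[190:290,203:267],(352,550),interpolation=cv2.INTER_CUBIC)]))
E
```

```text
(no output)
```

View pics/m6.png

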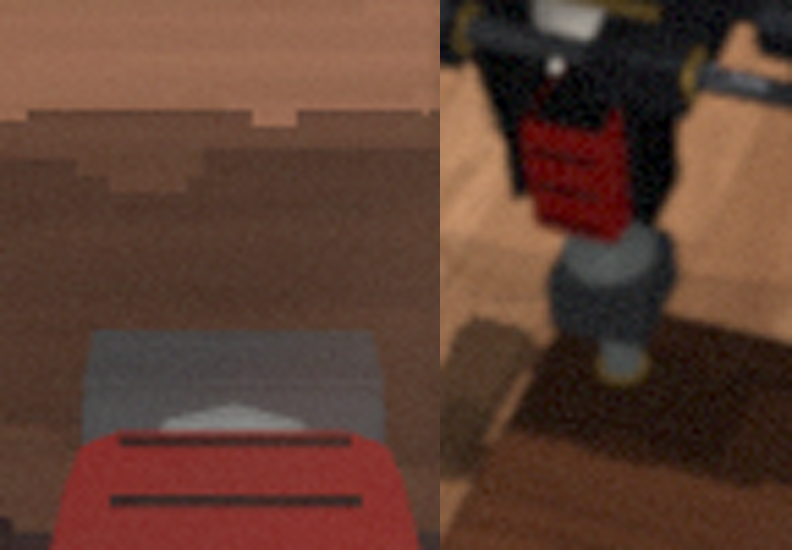

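The side view shows the socket down over the head, the short shaft below it and the brass rim centred near (623,368). The wrist view shows the mouth edge at (235,330), essentially unmoved in the grip.

```bash
python3 - <<'E'
from h import *
np.set_printoptions(precision=4,suppress=True)
i=cams.camera_info("wrist");S=cams.camera_info("side")
w=lambda x,y:(229.9+x/5.5,149.9+y/5.5); s=lambda x,y:(202.6+(x-440)/5.5,189.6+y/5.5)
e=[at(i,w(x,330),.074) for x in(90,378)];print("mouth wrist",e,np.mean(e,0)-[0,.016,0])
print("side mouth",*[at(S,s(*p),.074) for p in[(555,325),(645,347),(672,292)]])
print("rim",*[at(S,s(*p),.042) for p in[(597,368),(650,368),(623,368)]])
print("pred pix driver c (.600,-.0588) corners",(pix(S,[[.616,-.0428,.074],[.584,-.0428,.074],[.584,-.0748,.074],[.600,-.0588,.074],[.6,-.0595,.042]])-[202.6,189.6])*5.5+[440,0])
o=env.get_obs();print(o['tool_pos'],o['force'],o['wrist_torque'],o['qpos'])
E
```

```text
mouth wrist [array([ 0.5829, -0.0424,  0.074 ]), array([ 0.6161, -0.0419,  0.074 ])] [ 0.5995 -0.0581  0.074 ]
side mouth [ 0.6144 -0.0435  0.074 ] [ 0.5833 -0.0437  0.074 ] [ 0.5841 -0.0687  0.074 ]
rim [ 0.608  -0.0564  0.042 ] [ 0.5912 -0.0619  0.042 ] [ 0.5998 -0.0591  0.042 ]
pred pix driver c (.600,-.0588) corners [[549.4094 325.3888]
 [641.9624 348.4981]
 [679.134  279.1805]
 [614.8577 302.0759]
 [622.8433 366.9006]]
[ 0.6003 -0.0537  0.1459] [-2.4783 -5.1739 10.0411] [-1.5566  0.854  -0.0404] [ 31.3433  19.642  -34.7879  95.8846  12.0009  68.1826  -5.5519]
```

Driver and hole agree to about 1 mm and the driver is upright and seated. Now I turn it clockwise about the driver's own axis, with the small ty offsetting the 5 mm grip eccentricity.

```bash
python3 -m pendant '[{"tx":0,"ty":0,"tz":-0.01,"spin":0,"claw":1},{"tx":0,"ty":0.007,"tz":0,"spin":1,"claw":1},{"tx":0,"ty":0.007,"tz":0,"spin":1,"claw":1},{"tx":0,"ty":0.007,"tz":0,"spin":1,"claw":1},{"tx":0,"ty":0.007,"tz":0,"spin":1,"claw":1}]' 60
python3 - <<'E'
from cell import env
o=env.get_obs();print(o['wrist_torque'],o['qpos'][6])
E
```

```text
time_s: 12.95
tool_pos: [0.6023, -0.0544, 0.146]
tool_rot: [179.9, 0.1, 74.7]
force: [-1.1, -6.0, 6.0]
grip_width: 0.0299
grasp_force: 59.9
[-1.79586593  0.22081699  0.16277294] -20.93647058909293
```

```bash
python3 -m pendant '[{"tx":0,"ty":0.006,"tz":0,"spin":1,"claw":1},{"tx":0,"ty":0.006,"tz":0,"spin":1,"claw":1},{"tx":0,"ty":0.006,"tz":0,"spin":1,"claw":1},{"tx":0,"ty":0.006,"tz":0,"spin":1,"claw":1},{"tx":0,"ty":0.006,"tz":0,"spin":1,"claw":1}]'
python3 - <<'E'
from cell import env
o=env.get_obs();print(o['wrist_torque'])
E
python3 -m pendant '[{"tx":0,"ty":0.006,"tz":0,"spin":1,"claw":1},{"tx":0,"ty":0.006,"tz":0,"spin":1,"claw":1},{"tx":0,"ty":0.006,"tz":0,"spin":1,"claw":1},{"tx":0,"ty":0.006,"tz":0,"spin":1,"claw":1},{"tx":0,"ty":0.006,"tz":0,"spin":1,"claw":1}]'
python3 - <<'E'
from cell import env
o=env.get_obs();print(o['wrist_torque'],o['qpos'])
E
```

```text
time_s: 13.58
tool_pos: [0.6036, -0.0551, 0.146]
tool_rot: [179.8, 0.0, 54.7]
force: [-0.7, -5.7, 7.1]
grip_width: 0.0295
grasp_force: 60.0
[-1.75709218  0.26040713  0.19530267]
time_s: 14.2
tool_pos: [0.6047, -0.0562, 0.146]
tool_rot: [179.8, -0.0, 34.7]
force: [-1.3, -5.9, 6.9]
grip_width: 0.0298
grasp_force: 60.0
[-1.9042674   0.26348984  0.23033867] [ 24.47961597  18.65579657 -26.16331737  95.53525087   8.89209792
  67.74070322 -59.15658661]
```

```bash
python3 -m pendant '[{"tx":0,"ty":0.006,"tz":0,"spin":1,"claw":1},{"tx":0,"ty":0.006,"tz":0,"spin":1,"claw":1},{"tx":0,"ty":0.006,"tz":0,"spin":1,"claw":1},{"tx":0,"ty":0.006,"tz":0,"spin":1,"claw":1},{"tx":0,"ty":0.006,"tz":0,"spin":1,"claw":1},{"tx":0,"ty":0,"tz":0,"spin":0,"claw":1},{"tx":0,"ty":0,"tz":0,"spin":0,"claw":1},{"tx":0,"ty":0,"tz":0,"spin":0,"claw":1}]'
python3 - <<'E'
from cell import env
o=env.get_obs();print(o['wrist_torque'])
E
```

```text
time_s: 15.2
tool_pos: [0.6051, -0.0576, 0.146]
tool_rot: [179.9, -0.0, 14.8]
force: [-1.9, -6.4, 6.9]
grip_width: 0.0296
grasp_force: 60.0
[-1.89320207  0.45749033  0.11586784]
```

```bash
python3 -m pendant '[{"tx":-0.003,"ty":0.012,"tz":0,"spin":-0.8,"claw":1},{"tx":0,"ty":0,"tz":-0.1,"spin":0,"claw":1},{"tx":0,"ty":0,"tz":-0.1,"spin":0,"claw":1},{"tx":0,"ty":0,"tz":-0.2,"spin":0,"claw":1},{"tx":0,"ty":0,"tz":0,"spin":0,"claw":1}]'
python3 -m pendant '[{"tx":0,"ty":0,"tz":-0.3,"spin":0,"claw":1},{"tx":0,"ty":0,"tz":-0.3,"spin":0,"claw":1},{"tx":0,"ty":0,"tz":0,"spin":0,"claw":1},{"tx":0,"ty":0,"tz":0,"spin":0,"claw":1}]'
python3 - <<'E'
from h import *
o=env.get_obs();print(o['wrist_torque'])
im=cams.read_camera("top");T=cams.camera_info("top");cv2.imwrite("pics/t7.png",im[:,:,::-1])
E
```

```text
time_s: 15.82
tool_pos: [0.6053, -0.0556, 0.1657]
tool_rot: [-179.9, -0.1, 18.1]
force: [0.4, -0.0, -2.5]
grip_width: 0.0296
grasp_force: 60.0
time_s: 16.32
tool_pos: [0.6045, -0.0573, 0.1946]
tool_rot: [180.0, 0.0, 18.0]
force: [-0.4, 0.8, -2.3]
grip_width: 0.0296
grasp_force: 60.0
[-0.05937944 -0.02994643  0.03570594]
```

```bash
python3 -m pendant '[{"tx":-0.42,"ty":0.456,"tz":0,"spin":0,"claw":1},{"tx":-0.42,"ty":0.456,"tz":0,"spin":0,"claw":1},{"tx":-0.42,"ty":0.456,"tz":0,"spin":0,"claw":1},{"tx":-0.42,"ty":0.456,"tz":0,"spin":0,"claw":1},{"tx":-0.42,"ty":0.456,"tz":0,"spin":0,"claw":1},{"tx":0,"ty":0,"tz":0.6,"spin":0,"claw":1},{"tx":0,"ty":0,"tz":0.6,"spin":0,"claw":1},{"tx":0,"ty":0,"tz":0.6,"spin":0,"claw":1},{"tx":0,"ty":0,"tz":0.5,"spin":0,"claw":1},{"tx":0,"ty":0,"tz":0,"spin":0,"claw":1}]'
python3 -m pendant '[{"tx":0,"ty":0,"tz":0.08,"spin":0,"claw":1},{"tx":0,"ty":0,"tz":0.04,"spin":0,"claw":1},{"tx":0,"ty":0,"tz":0,"spin":0,"claw":1}]'
```

```text
time_s: 17.62
tool_pos: [0.5378, -0.1974, 0.0769]
tool_rot: [-179.8, 0.3, 18.0]
force: [-0.7, -0.0, -2.6]
grip_width: 0.0298
grasp_force: 60.0
time_s: 18.0
tool_pos: [0.5404, -0.1984, 0.0742]
tool_rot: [179.9, -0.0, 18.0]
force: [0.2, 1.2, -2.5]
grip_width: 0.0296
grasp_force: 60.0
```

```bash
python3 -m pendant '[{"tx":0,"ty":0,"tz":0.03,"spin":0,"claw":1},{"tx":0,"ty":0,"tz":0,"spin":0,"claw":1}]'
python3 -m pendant '[{"tx":0,"ty":0,"tz":0.02,"spin":0,"claw":1},{"tx":0,"ty":0,"tz":0,"spin":0,"claw":1}]'
```

```text
time_s: 18.25
tool_pos: [0.54, -0.1982, 0.0721]
tool_rot: [180.0, -0.0, 18.0]
force: [-0.0, -0.0, -3.3]
grip_width: 0.0296
grasp_force: 60.0
time_s: 18.5
tool_pos: [0.5402, -0.1982, 0.0719]
tool_rot: [180.0, -0.0, 18.0]
force: [-2.9, 0.2, 4.8]
grip_width: 0.0293
grasp_force: 60.0
```

Contact at TCP z 0.072, so the driver is standing on the worktop. Open and retreat.

```bash
python3 -m pendant '[{"tx":0,"ty":0,"tz":-0.01,"spin":0,"claw":0.6},{"tx":0,"ty":0,"tz":0,"spin":0,"claw":0.4},{"tx":0,"ty":0,"tz":0,"spin":0,"claw":0},{"tx":0,"ty":0,"tz":0,"spin":0,"claw":0},{"tx":0,"ty":0,"tz":0,"spin":0,"claw":0},{"tx":0,"ty":0,"tz":0,"spin":0,"claw":0}]' 10
python3 -m pendant '[{"tx":0,"ty":0,"tz":-0.4,"spin":0,"claw":0},{"tx":0,"ty":0,"tz":-0.6,"spin":0,"claw":0},{"tx":0,"ty":0,"tz":-0.7,"spin":0,"claw":0},{"tx":0,"ty":0,"tz":-0.7,"spin":0,"claw":0},{"tx":0,"ty":0,"tz":0,"spin":0,"claw":0},{"tx":0,"ty":0,"tz":0,"spin":0,"claw":0}]'
python3 - <<'E'
from h import *
S=cams.camera_info("side");im=cams.read_camera("side");cv2.imwrite("pics/s8.png",im[:,:,::-1])
h=cv2.cvtColor(im,cv2.COLOR_RGB2HSV);m=(((h[...,0]<6)|(h[...,0]>174))&(h[...,1]>150)).astype(np.uint8)
n,l,st,c=cv2.connectedComponentsWithStats(m);print([(st[k],c[k].round(1)) for k in range(1,n) if st[k][4]>60])
print("expect handle centre/top/bottom",pix(S,[[.5355,-.1997,.072],[.5355,-.1997,.094],[.5355,-.1997,.05]]))
# foot turn: bright head blob crop stats vs start
W=cams.camera_info("wrist");print(pix(W,[[.6,-.0595,.086]]))
E
```

```text
time_s: 19.25
tool_pos: [0.54, -0.1982, 0.0715]
tool_rot: [180.0, 0.0, 18.0]
force: [-0.1, -0.6, -0.4]
grip_width: 0.0769
grasp_force: 0.0
time_s: 20.0
tool_pos: [0.5396, -0.1981, 0.1909]
tool_rot: [-180.0, 0.0, 18.0]
force: [0.5, -0.0, 0.3]
grip_width: 0.0869
grasp_force: 0.0
[(array([239,  73,  19,  15, 232], dtype=int32), array([247.6,  80. ])), (array([224, 108,  28,  31, 607], dtype=int32), array([237.4, 122.1])), (array([121, 126,  20,  27, 248], dtype=int32), array([132.6, 142.4])), (array([281, 192,  24,  24, 414], dtype=int32), array([292.3, 205.4]))]
expect handle centre/top/bottom [[292.54749044 202.90869698]
 [292.68318412 194.36733349]
 [292.4162365  211.17059625]]
[[98.83823088 63.95591287]]
```

```bash
python3 - <<'E'
from h import *
im=cams.read_camera("wrist");h=cv2.cvtColor(im,cv2.COLOR_RGB2HSV)
m=(((h[...,0]<6)|(h[...,0]>174))&(h[...,1]>150)).astype(np.uint8);m[:,:200]=0;m[:,400:]=0
r=cv2.minAreaRect(cv2.findNonZero(m));print(r)
o=env.get_obs();print(o['time_s'],o['tool_pos'])
if abs((r[2]+45)%90-45)<6: print(env.sign_off())
E
```

```text
((273.0, 211.99996948242188), (39.99999237060547, 67.99998474121094), 0.0)
20.1 [ 0.53911894 -0.19792278  0.19006301]
the job is handed in; nothing more can be done
None
```

Job handed in at 20.1 s: I pushed the foot upright and seated the driver on the collar, then turned it 76° clockwise. Allowing for socket play, that should be about 1.2 rad of foot turn, but I did not measure the foot's angle directly. The red driver now stands released on the worktop beside the block, the arm is clear, and no move went near the cup, garlic or capsule.

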